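Tip two or three padlocks from the full stock bin on to the showing tray

ROBOT

A 6-joint arm with a two-finger parallel gripper is mounted at the origin on the work surface. World frame = base frame: x ahead of the robot, y to its left, z up, the work surface at z = 0. Lengths are in m, angles in rad, forces in N, time in s.
With the tool pointing down it reaches from about 0.375 to 0.975 m from the base axis. Payload 3.8 kg.
Tool frame: the origin (TCP) lies at the very end of the fingers, on their centre line; the grasp point (between the pads) lies bot.grip_point_offset behind it (bot.grip_point_offset is the distance from the TCP to the grasp point, in m); z points along the fingers, y is the line along which they close (so a half turn about z gives the same grasp; the last joint's range is limited). The gripper opens to 85 mm and grips with 20 to 120 N. Pads are 22 mm wide; open, the fingers measure 114 mm over their backs; the gripper's body (76 mm by 85 mm) begins 54 mm behind the grasp point. The pads swing forward as they close: fully open they stand 13 mm farther back than shut.
Start: joints at [-1.284, 0.264, 1.604, -0, 1.274, -0.037], TCP at [0.215, -0.64, 0.231] pointing down, gripper open.
Joint ranges: [-2.63, 2.63], [-0.94, 2.18], [0.31, 2.57], [-1.31, 4.45], [0, 2.66], [-2.55, 2.55]. Speed limits (rad/s): [2.57, 2.57, 3.14, 3.14, 3.14, 3.14].

INTERFACE

Orientations are given as a rotation vector (axis times angle).
In Python, from workcell import bot, vision gives the robot as it stands.
- The arm moves only by the tool play_rows, never from a script. Its argument "rows" is a list of rows, each an object of numbers: "dx", "dy", "dz": the shift along the tool's x, y, z as a fraction of full scale; "roll": the turn about the tool's z as a fraction of full scale; "fingers": the closure, from 0 (fully open) to 1 (shut). In form: [{"dx": .., "dy": .., "dz": .., "roll": .., "fingers": ..}, ...]. A call has 1 to 20 rows; each row shifts and turns the commanded pose from where the row before left it, along the tool's axes as they then stand; what a row does not reach is not made up. Full scale, the value 1, is 0.04 m for a shift and 4 degrees for a turn. A row lasts 1/12 s, in which the tool goes at most 41.7 mm and 7.16 degrees, less where a joint would pass 70% of its speed; a pose out of reach is approached as far as the arm can. A call with a number of a shift or a turn outside -1 to 1 is refused whole. A call with a gripper value outside its range is refused whole. The fingers move at their own pace and stop on an object; "grip_force" is the grip in N (left out, the last holds). Time passes only in rows, so rows that do not move let the fingers close. It gives the time, the measured TCP pose, the force and the opening at its end, in the units of the state.
- bot.read_state(): the state, without advancing time (a new reading comes with each control period).
- vision.read_camera(name): name is "scene" or "top"; returns a dict with "pixels" (480x640x3 uint8, red, green, blue), "depth" (480x640 float32, m along the optical axis (not along the pixel's ray), 0 where there is no reading), "fx", "fy", "cx", "cy" (pixels), "distortion" ([k1, k2, p1, p2, k3] as OpenCV has them; the pictures are not rectified), "R" (3x3) and "t" (3): a world point X has camera coordinates R X + t. Camera axes: x right, y down, z forward; pixel columns grow to the right and rows downward; lengths in m; the calibration is good to about 2 mm. A picture is of the moment at which its call begins.
- bot.finish_job(): hands the job in, once; it reports no verdict.
The state is a dict: "time": time; "q": joint angles; "joint_vel": joint speeds; "joint_torque": joint torques, N m; "tool_pos": TCP position; "tcp_rot": TCP orientation; "wrist_force": force on the tool from outside, world axes, zero at the start; "torque": the same for the moment, N m; "width": opening from 0.0 (shut) to 1.0 (fully open).
Only numpy, scipy, OpenCV 4.12 (cv2) and the standard library are available. Lean on these libraries where they do the work, as an engineer would, in place of code of your own. Each camera call takes 0.05 s, during which the arm holds its last target. There are 200 camera calls.

TASK

A customer wants to see a couple of the old padlocks. Push the felt-lined showing tray square, until its whole long side lies flush along the front of the display step, under the mouth of the stock bin; then take the bin by its tall back board and tip it over the edge of the step, without lifting it off, only until the first locks slide, and hold about that angle until two or three (no more) have slid on to the tray. Set the bin back down flat where it stood with the other locks still in it, let go, and leave the other wares alone.

Things in the scene. Friction and masses are not known exactly. Their poses are not given: they have to be found in the camera images.
- step: fixed wooden display step, a block 220 mm deep (its x), 300 mm long (its y), 70 mm high. Origin: centre of its underside, on the counter. Its +x axis points out of its upright front face (110 mm from the origin, two thin brass strips). The stock bin stands on it, its mouth 22 to 28 mm past that face; the top front edge is the one that the bin tips over
- bin_board (a point): grip point of the loose wooden stock bin, which is 176 mm long, 116 mm wide, about 1 kg when full. At its back an upright board 12 mm thick, 116 mm wide, 100 mm high: this point is the middle of its thickness and width, 82 mm above the bin's underside, 18 mm below the board's top. +x points along the bin to the mouth, z up. Pinched across x from above; the tool leans with the bin as it tips
- bin_mouth (a point): the same bin: middle of the top outer edge of the low lip at its mouth, 170 mm ahead of bin_board in x and 18 mm above the bin's underside; same axes. Bin floor 8 mm thick, lip 8 mm thick and 10 mm above the floor, side walls 8 mm thick and 50 mm high
- tray: loose showing tray, light wooden rim and blue felt floor, 140 mm wide (its x), 230 mm long (its y), 26 mm high, walls 8 mm, floor 6 mm, 0.36 to 0.6 kg; slides on the counter when pushed with 2 to 5 N. Origin: centre of its underside. Its -x long side faces the step's front, its +x long side is the one to push. It starts askew, some 2 to 10 cm short of the step
- tray_end_a (a point): on the outside of the tray's -x long side (the side that comes to lie against the step), 105 mm towards its +y end, 13 mm up
- tray_end_b (a point): the same at the other end of that side, 105 mm towards its -y end
- lock1_center (a point): centre of loose padlock 1 of 8 (bright brass), 72 mm long along x with its shackle, 44 mm wide, 16 mm thick, 85 g. Starts in the bin's upper layer, flat on the lower locks, shackle to the mouth: in the front row, left or right. Smooth: begins to slide at a bin tilt of about 19 to 28 degrees
- lock2_center (a point): centre of loose padlock 2 of 8 (bright copper), 72 mm long along x with its shackle, 44 mm wide, 16 mm thick, 85 g. Starts in the bin's upper layer, flat on the lower locks, shackle to the mouth: in the front row, left or right. Smooth: begins to slide at a bin tilt of about 19 to 28 degrees
- lock3_center (a point): centre of loose padlock 3 of 8 (dark iron), 72 mm long along x with its shackle, 44 mm wide, 16 mm thick, 85 g. Starts in the bin's upper layer, flat on the lower locks, shackle to the mouth: in the back row, left or right. Rough: begins to slide some 4 to 7 degrees later than the bright ones
- lock4_center (a point): centre of loose padlock 4 of 8 (dark iron), 72 mm long along x with its shackle, 44 mm wide, 16 mm thick, 85 g. Starts in the bin's upper layer, flat on the lower locks, shackle to the mouth: in the back row, left or right. Rough: begins to slide some 4 to 7 degrees later than the bright ones
- lock5_center (a point): centre of loose padlock 5 of 8 (brass), 72 mm long along x with its shackle, 44 mm wide, 16 mm thick, 85 g. Starts in the lower layer, which the lip holds back when the bin is tipped
- lock6_center (a point): centre of loose padlock 6 of 8 (dark iron), 72 mm long along x with its shackle, 44 mm wide, 16 mm thick, 85 g. Starts in the lower layer, which the lip holds back when the bin is tipped
- lock7_center (a point): centre of loose padlock 7 of 8 (copper), 72 mm long along x with its shackle, 44 mm wide, 16 mm thick, 85 g. Starts in the lower layer, which the lip holds back when the bin is tipped
- lock8_center (a point): centre of loose padlock 8 of 8 (dark iron), 72 mm long along x with its shackle, 44 mm wide, 16 mm thick, 85 g. Starts in the lower layer, which the lip holds back when the bin is tipped
- lamp: small brass oil lamp, 60 mm high, loose on the step beside the bin; origin under its centre; leave alone
- stone_head: small carved stone head, 70 mm high, 56 mm across, loose on the step at the bin's other side; origin under its centre; leave alone
- coin_bowl: copper bowl of coins, 110 mm across, 34 mm high, loose on the counter beyond the end of the tray; origin under its centre; leave alone
- magnifier: magnifying glass lying on the counter close behind the step, along it, 170 mm long, 12 mm high; origin under its middle; leave alone
Things that resemble listed ones, but are neither listed nor needed, are in the scene too. What is shaped like the part that bears lock2_center but blue or red is not meant.

How it is judged:
By the outcome, as a careful person would: the job done as asked, in the order asked, and still so for the second after the job is handed in, with the robot touching nothing.
It also fails if it takes over 72 s, if anything falls off the work surface, if the arm or the gripper's body presses on something with over 40 N, if the wrist force passes 120 N, or if a joint passes its speed limit or range.

## Working session

There is one attempt and no reset: what is moved stays moved. The work goes in short steps, Python scripts to look and compute and a tool call to move; the robot and the scene stay as the last step left them, time stands still between calls to the robot, and variables do not carry over. Pictures are saved under pics/ and viewed, on a budget of 10 in all, crops included, one or two more only if the job needs it, and the job is handed in when it is done.

Besides the shell and the picture viewer there is one more tool, called after "Request:" as name([rows], argument=value, ...), one row to a line, values as JSON. play_rows: Moves the arm, as the interface text tells. Its arguments: {"type":"object","properties":{"rows":{"type":"array","items":{"type":"object","properties":{"dx":{"type":"number","minimum":-1,"maximum":1},"dy":{"type":"number","minimum":-1,"maximum":1},"dz":{"type":"number","minimum":-1,"maximum":1},"roll":{"type":"number","minimum":-1,"maximum":1},"fingers":{"type":"number"}}}},"grip_force":{"type":"number"}},"required":["rows"]}

```bash
ls; mkdir -p pics; python3 - <<'E'
from workcell import bot, vision
import cv2,numpy as np
print(bot.read_state(), bot.grip_point_offset)
for n in("scene","top"):
    c=vision.read_camera(n); cv2.imwrite(f"pics/{n}0.png",c["pixels"][:,:,::-1]); np.savez(f"{n}0.npz",**c)
    print(n,c["fx"],c["R"],c["t"],c["distortion"])
E
```

```text
pics
{'time': 0.0, 'q': array([-1.28393974e+00,  2.64749018e-01,  1.60537859e+00, -3.76705297e-05,
        1.27371287e+00, -3.68940219e-02]), 'joint_vel': array([-0.00051349, -0.00113288, -0.00194726,  0.00103675,  0.00117794,
        0.00024555]), 'joint_torque': array([ 2.07027704e-03, -5.15110409e+01, -3.67309427e+01,  1.78611194e-04,
        1.30303059e-02,  1.33238476e-06]), 'tool_pos': array([ 0.21451528, -0.63922787,  0.22996234]), 'tcp_rot': array([-3.09832237e+00, -5.05986629e-01,  4.95914267e-04]), 'wrist_force': array([-0.01896417,  0.30028578, -0.61340098]), 'torque': array([-0.07085034, -0.01031643,  0.00022743]), 'width': 0.9991141877341834} 0.0187
scene 528.6669531960996 [[ 0.27700285  0.96084585 -0.00668431]
 [ 0.71418317 -0.21053622 -0.66754543]
 [-0.64281554  0.18013817 -0.74453907]] [-0.22199526 -0.33254908  1.40915832] [-0.13310037  0.          0.          0.          0.        ]
top 470.20114313051266 [[ 0.02287427 -0.99972764 -0.004627  ]
 [-0.99760597 -0.02252311 -0.06538383]
 [ 0.06526181  0.00611153 -0.99784946]] [0.06774886 0.59732179 0.8078936 ] [0.00763514 0.         0.         0.         0.        ]
```

View pics/scene0.png

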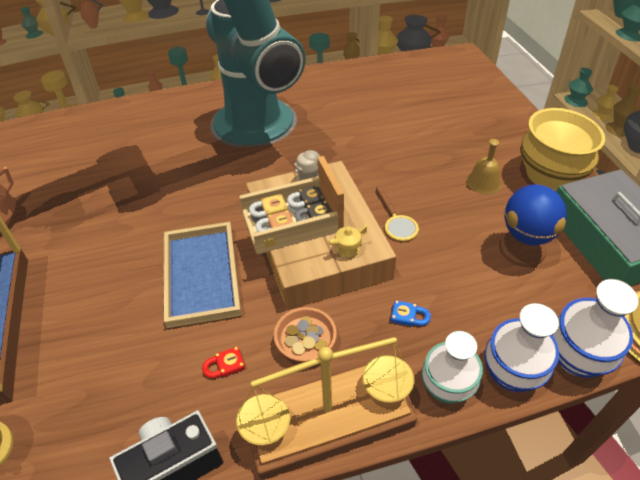

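View pics/top0.png

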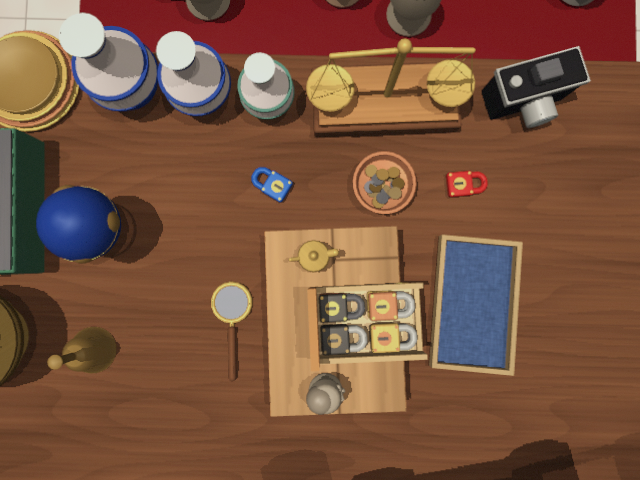

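The scene view shows the step, the bin and the blue-felt tray askew at px (202,273). The top view has the tray at about (477,305), the bin at about (370,322) with its board at about (313,332), the lamp at (314,256), the stone head at (325,393), the bowl at (384,183) and the magnifier at (232,330). A second, partial blue tray at the scene's left edge (10,300) is a decoy, as are the loose red and blue locks.

```bash
cat > h.py <<'E'
import cv2,numpy as np
from workcell import bot,vision
def cloud(c):
    K=np.array([[c["fx"],0,c["cx"]],[0,c["fy"],c["cy"]],[0,0,1.]])
    v,u=np.mgrid[:480,:640]
    p=cv2.undistortPoints(np.stack([u,v],-1).reshape(-1,1,2).astype(np.float64),K,np.array(c["distortion"],float)).reshape(480,640,2)
    d=c["depth"].astype(float); P=np.dstack([p[...,0]*d,p[...,1]*d,d])
    W=(P-np.array(c["t"]))@np.array(c["R"]); W[d==0]=np.nan
    return W
def big(m):
    n,l,s,_=cv2.connectedComponentsWithStats(m.astype(np.uint8)); return l==1+np.argmax(s[1:,4])
def rect(P):
    (cx,cy),(w,h),a=cv2.minAreaRect((P[:,:2]*1000).astype(np.float32))
    b=cv2.boxPoints(((cx,cy),(w,h),a)); return (round(cx,1),round(cy,1)),(round(w,1),round(h,1)),round(a,2),b.round(0).tolist()
def felt(c,W):
    h=cv2.cvtColor(c["pixels"],cv2.COLOR_RGB2HSV)
    m=(h[...,0]>98)&(h[...,0]<125)&(h[...,1]>80)&(W[...,2]<.03)
    return big(m)
E
cat > m.py <<'E'
from h import *
import sys
c=vision.read_camera("top") if len(sys.argv)<2 else dict(np.load(sys.argv[1])); W=cloud(c)
z=W[...,2]; f=felt(c,W); print("felt",rect(W[f]),np.median(z[f]))
k=cv2.dilate(f.astype(np.uint8),np.ones((27,27)))>0
r=k&(z>.018)&(z<.035); print("rim",rect(W[r]))
u,v=np.meshgrid(range(640),range(480))
roi=(u>255)&(u<440)&(v>215)&(v<430)
s=big(roi&(z>.06)&(z<.076)); s=cv2.morphologyEx(s.astype(np.uint8),cv2.MORPH_OPEN,np.ones((3,3)))>0; print("step",rect(W[s]),np.median(z[s]))
b=roi&(z>.155)&(z<.185)&(v>275)&(v<375); print("board",b.sum(),rect(W[b]),np.median(z[b]))
w=big(roi&(z>.112)&(z<.13)&(u>322)); 
w=roi&(z>.11)&(z<.13)&(u>330)&(u<415)&(v>275)&(v<370); print("walls",rect(W[w]))
l=roi&(z>.079)&(z<.097)&(u>405); print("lip",l.sum(),rect(W[l]) if l.sum()>5 else"")
for n,a in dict(lamp=(290,340,240,272),head=(305,345,374,416)).items():
    m=(u>a[0])&(u<a[1])&(v>a[2])&(v<a[3])&(z>.085); print(n,rect(W[m]))
E
python3 m.py top0.npz
```

```text
felt ((499.2, -196.3), (118.3, 213.2), 85.99, [[389.0, -248.0], [601.0, -263.0], [610.0, -145.0], [397.0, -130.0]]) 0.00587758464020419
rim ((499.0, -193.0), (143.0, 230.3), 86.2, [[379.0, -257.0], [609.0, -272.0], [619.0, -129.0], [389.0, -114.0]])
step ((470.2, 54.9), (300.6, 220.6), 3.42, [[314.0, 156.0], [327.0, -64.0], [627.0, -46.0], [614.0, 174.0]]) 0.06982587767741345
board 704 ((465.3, 87.6), (115.6, 12.0), 3.93, [[407.0, 90.0], [408.0, 78.0], [523.0, 86.0], [523.0, 98.0]]) 0.16974166134866508
walls ((471.1, -3.1), (120.1, 127.9), 1.36, [[410.0, 59.0], [413.0, -68.0], [533.0, -66.0], [530.0, 62.0]])
lip 447 ((479.7, -70.3), (108.5, 25.6), 1.71, [[425.0, -59.0], [426.0, -85.0], [534.0, -81.0], [534.0, -56.0]])
lamp ((573.1, 88.3), (57.8, 53.0), 59.49, [[536.0, 77.0], [581.0, 50.0], [611.0, 100.0], [565.0, 127.0]])
head ((359.9, 67.3), (50.9, 54.6), 47.19, [[323.0, 67.0], [363.0, 30.0], [397.0, 67.0], [357.0, 104.0]])
```

```bash
cat > g.py <<'E'
# usage: python3 g.py x y z(mm) yangle(deg): shift in tool axes (mm) after the turn, and roll deg
import sys; from h import *
from scipy.spatial.transform import Rotation as Ro
def go(x,y,z,a):
    s=bot.read_state(); R=Ro.from_rotvec(s["tcp_rot"]).as_matrix(); cur=np.degrees(np.arctan2(R[1,1],R[0,1]))
    roll=-((a-cur+180)%360-180); R2=R@Ro.from_euler('z',roll,degrees=True).as_matrix()
    d=np.array([x,y,z])-s["tool_pos"]*1000
    print("roll",roll.round(2),"after turn: mm",(R2.T@d).round(1),"now: mm",(R.T@d).round(1),"tcp",(s["tool_pos"]*1000).round(1),"lean",R[:,2].round(3),"w",round(s["width"],3),"F",s["wrist_force"].round(1),"t",round(s["time"],2),"q",s["q"].round(2))
if __name__=="__main__": go(*map(float,sys.argv[1:5]))
E
python3 g.py 506 -314 100 3.42
```

```text
roll -74.87 after turn: mm [307.  310.4 130.5] now: mm [ 379.8 -215.4  130.5] tcp [ 214.6 -639.3  230. ] lean [-0.001  0.002 -1.   ] w 1.001 F [ 0.7  0.6 -0.6] t 0.1 q [-1.28  0.26  1.61  0.    1.27 -0.04]
```

Request:
play_rows([
  {"roll": -0.985, "fingers": 0},
  {"roll": -0.985},
  {"roll": -0.985},
  {"roll": -0.985},
  {"roll": -0.985},
  {"roll": -0.985},
  {"roll": -0.985},
  {"roll": -0.985},
  {"roll": -0.985},
  {"roll": -0.985},
  {"roll": -0.985},
  {"roll": -0.985},
  {"roll": -0.985},
  {"roll": -0.985},
  {"roll": -0.985},
  {"roll": -0.985},
  {"roll": -0.985},
  {"roll": -0.985},
  {"roll": -0.985},
])

```text
validation failed for argument at $.ro...
```

Request:
play_rows([
  {"dx": 0.6, "dy": 0.6, "dz": 0.25},
  {"dx": 0.6, "dy": 0.6, "dz": 0.25},
  {"dx": 0.6, "dy": 0.6, "dz": 0.25},
  {"dx": 0.6, "dy": 0.6, "dz": 0.25},
  {"dx": 0.6, "dy": 0.6, "dz": 0.25},
  {"dx": 0.6, "dy": 0.6, "dz": 0.25},
  {"dx": 0.6, "dy": 0.6, "dz": 0.25},
  {"dx": 0.6, "dy": 0.6, "dz": 0.25},
  {"dx": 0.6, "dy": 0.6, "dz": 0.25},
  {"dx": 0.6, "dy": 0.6, "dz": 0.25},
  {"dx": 0.6, "dy": 0.6, "dz": 0.25},
  {"dx": 0.6, "dy": 0.6, "dz": 0.25},
  {"dx": 0.4, "dy": 0.5, "dz": 0.2},
  {"dx": 0, "dy": 0, "dz": 0},
  {"dx": 0, "dy": 0, "dz": 0},
])

```text
validation failed for argument at $.ro...
```

```bash
python3 g.py 506 -314 4 3.42
```

```text
roll -74.87 after turn: mm [306.8 310.4 226.5] now: mm [ 379.8 -215.2  226.5] tcp [ 214.6 -639.3  230. ] lean [-0.001  0.002 -1.   ] w 1.001 F [ 0.7  0.6 -0.6] t 0.1 q [-1.28  0.26  1.61  0.    1.27 -0.04]
```

Request:
play_rows([
  {"dx": 0, "dy": 0, "dz": 0, "roll": -0.985, "fingers": 0},
  {"dx": 0, "dy": 0, "dz": 0, "roll": -0.985, "fingers": 0},
  {"dx": 0, "dy": 0, "dz": 0, "roll": -0.985, "fingers": 0},
  {"dx": 0, "dy": 0, "dz": 0, "roll": -0.985, "fingers": 0},
  {"dx": 0, "dy": 0, "dz": 0, "roll": -0.985, "fingers": 0},
  {"dx": 0, "dy": 0, "dz": 0, "roll": -0.985, "fingers": 0},
  {"dx": 0, "dy": 0, "dz": 0, "roll": -0.985, "fingers": 0},
  {"dx": 0, "dy": 0, "dz": 0, "roll": -0.985, "fingers": 0},
  {"dx": 0, "dy": 0, "dz": 0, "roll": -0.985, "fingers": 0},
  {"dx": 0, "dy": 0, "dz": 0, "roll": -0.985, "fingers": 0},
  {"dx": 0, "dy": 0, "dz": 0, "roll": -0.985, "fingers": 0},
  {"dx": 0, "dy": 0, "dz": 0, "roll": -0.985, "fingers": 0},
  {"dx": 0, "dy": 0, "dz": 0, "roll": -0.985, "fingers": 0},
  {"dx": 0, "dy": 0, "dz": 0, "roll": -0.985, "fingers": 0},
  {"dx": 0, "dy": 0, "dz": 0, "roll": -0.985, "fingers": 0},
  {"dx": 0, "dy": 0, "dz": 0, "roll": -0.985, "fingers": 0},
  {"dx": 0, "dy": 0, "dz": 0, "roll": -0.985, "fingers": 0},
  {"dx": 0, "dy": 0, "dz": 0, "roll": -0.985, "fingers": 0},
  {"dx": 0, "dy": 0, "dz": 0, "roll": -0.985, "fingers": 0},
])

```text
time: 1.68
tool_pos: [0.2146, -0.6395, 0.2305]
tcp_rot: [-2.15, -2.289, -0.001]
wrist_force: [-0.6, 0.3, 0.2]
width: 0.999
```

Request:
play_rows([
  {"dx": 0.6, "dy": 0.6, "dz": 0.25, "roll": 0, "fingers": 0},
  {"dx": 0.6, "dy": 0.6, "dz": 0.25, "roll": 0, "fingers": 0},
  {"dx": 0.6, "dy": 0.6, "dz": 0.25, "roll": 0, "fingers": 0},
  {"dx": 0.6, "dy": 0.6, "dz": 0.25, "roll": 0, "fingers": 0},
  {"dx": 0.6, "dy": 0.6, "dz": 0.25, "roll": 0, "fingers": 0},
  {"dx": 0.6, "dy": 0.6, "dz": 0.25, "roll": 0, "fingers": 0},
  {"dx": 0.6, "dy": 0.6, "dz": 0.25, "roll": 0, "fingers": 0},
  {"dx": 0.6, "dy": 0.6, "dz": 0.25, "roll": 0, "fingers": 0},
  {"dx": 0.6, "dy": 0.6, "dz": 0.25, "roll": 0, "fingers": 0},
  {"dx": 0.6, "dy": 0.6, "dz": 0.25, "roll": 0, "fingers": 0},
  {"dx": 0.6, "dy": 0.6, "dz": 0.25, "roll": 0, "fingers": 0},
  {"dx": 0.6, "dy": 0.6, "dz": 0.25, "roll": 0, "fingers": 0},
  {"dx": 0.4, "dy": 0.5, "dz": 0.2, "roll": 0, "fingers": 0},
  {"dx": 0, "dy": 0, "dz": 0, "roll": 0, "fingers": 0},
  {"dx": 0, "dy": 0, "dz": 0, "roll": 0, "fingers": 0},
])

```text
time: 2.93
tool_pos: [0.5042, -0.3165, 0.1021]
tcp_rot: [-2.149, -2.288, 0.001]
wrist_force: [-0.0, 0.6, 0.3]
width: 1.001
```

```bash
python3 g.py 506 -314 4 3.42
```

```text
roll 0.17 after turn: mm [ 2.3  2.2 98.1] now: mm [ 2.3  2.2 98.1] tcp [ 504.2 -316.5  102.1] lean [-0.002  0.001 -1.   ] w 1.001 F [-0.   0.6  0.3] t 2.93 q [-0.6   0.23  1.9  -0.    1.02 -0.66]
```

Request:
play_rows([
  {"dx": 0, "dy": 0.05, "dz": 0.6, "roll": 0, "fingers": 0},
  {"dx": 0, "dy": 0, "dz": 0.6, "roll": 0, "fingers": 0},
  {"dx": 0, "dy": 0, "dz": 0.6, "roll": 0, "fingers": 0},
  {"dx": 0, "dy": 0, "dz": 0.4, "roll": 0, "fingers": 0},
  {"dx": 0, "dy": 0, "dz": 0.25, "roll": 0, "fingers": 0},
  {"dx": 0.2, "dy": 0, "dz": 0, "roll": 0, "fingers": 0},
  {"dx": 0.2, "dy": 0, "dz": 0, "roll": 0, "fingers": 0},
  {"dx": 0.2, "dy": 0, "dz": 0, "roll": 0, "fingers": 0},
  {"dx": 0.15, "dy": 0, "dz": 0, "roll": 0, "fingers": 0},
  {"dx": 0.1, "dy": 0, "dz": 0, "roll": 0, "fingers": 0},
  {"dx": 0.1, "dy": 0, "dz": 0, "roll": 0, "fingers": 0},
])

```text
time: 3.85
tool_pos: [0.5047, -0.2799, 0.0065]
tcp_rot: [2.152, 2.286, 0.001]
wrist_force: [0.3, -1.1, 0.4]
width: 1.004
```

Request:
play_rows([
  {"dx": 0.1, "dy": 0, "dz": 0, "roll": 0, "fingers": 0},
  {"dx": 0.1, "dy": 0, "dz": 0, "roll": 0, "fingers": 0},
  {"dx": 0.1, "dy": 0, "dz": 0, "roll": 0, "fingers": 0},
  {"dx": 0.1, "dy": 0, "dz": 0, "roll": 0, "fingers": 0},
  {"dx": 0.1, "dy": 0, "dz": 0, "roll": 0, "fingers": 0},
  {"dx": 0.1, "dy": 0, "dz": 0, "roll": 0, "fingers": 0},
  {"dx": 0.1, "dy": 0, "dz": 0, "roll": 0, "fingers": 0},
  {"dx": 0.1, "dy": 0, "dz": 0, "roll": 0, "fingers": 0},
])

```text
time: 4.52
tool_pos: [0.502, -0.2478, 0.0053]
tcp_rot: [2.154, 2.286, -0.0]
wrist_force: [0.8, -2.7, 1.7]
width: 0.998
```

```bash
python3 g.py 499 -204 4 3.42; python3 m.py | head -3
```

```text
roll -0.01 after turn: mm [43.9 -0.3  1.2] now: mm [43.9 -0.4  1.2] tcp [ 502.  -247.8    5.3] lean [ 0. -0. -1.] w 0.998 F [ 0.8 -2.7  1.7] t 4.52 q [-0.5   0.29  2.03 -0.    0.82 -0.56]
felt ((489.7, -169.4), (213.6, 118.6), 3.04, [[380.0, -116.0], [386.0, -234.0], [599.0, -223.0], [593.0, -105.0]]) 0.005885318146998065
rim ((489.6, -169.6), (230.3, 148.7), 2.81, [[371.0, -101.0], [378.0, -250.0], [608.0, -238.0], [601.0, -90.0]])
step ((470.4, 54.8), (300.3, 220.3), 3.58, [[314.0, 155.0], [327.0, -64.0], [627.0, -46.0], [613.0, 174.0]]) 0.06980989962235298
```

Request:
play_rows([
  {"dx": 0.1, "dy": 0, "dz": 0, "roll": 0, "fingers": 0},
  {"dx": 0.1, "dy": 0, "dz": 0, "roll": 0, "fingers": 0},
  {"dx": 0.1, "dy": 0, "dz": 0, "roll": 0, "fingers": 0},
  {"dx": 0.1, "dy": 0, "dz": 0, "roll": 0, "fingers": 0},
  {"dx": 0.1, "dy": 0, "dz": 0, "roll": 0, "fingers": 0},
  {"dx": 0.1, "dy": 0, "dz": 0, "roll": 0, "fingers": 0},
  {"dx": 0.1, "dy": 0, "dz": 0, "roll": 0, "fingers": 0},
  {"dx": 0.1, "dy": 0, "dz": 0, "roll": 0, "fingers": 0},
  {"dx": 0.1, "dy": 0, "dz": 0, "roll": 0, "fingers": 0},
  {"dx": 0.08, "dy": 0, "dz": 0, "roll": 0, "fingers": 0},
  {"dx": 0.05, "dy": 0, "dz": 0, "roll": 0, "fingers": 0},
])

```text
time: 5.48
tool_pos: [0.4992, -0.2064, 0.0051]
tcp_rot: [-2.154, -2.286, 0.0]
wrist_force: [0.0, -1.0, -0.1]
width: 0.996
```

Request:
play_rows([
  {"dx": 0.04, "dy": 0, "dz": 0, "roll": 0, "fingers": 0},
  {"dx": 0.03, "dy": 0, "dz": 0, "roll": 0, "fingers": 0},
  {"dx": 0, "dy": 0, "dz": 0, "roll": 0, "fingers": 0},
])

```text
time: 5.73
tool_pos: [0.4996, -0.2053, 0.0055]
tcp_rot: [2.151, 2.287, -0.002]
wrist_force: [0.2, -6.4, -2.2]
width: 1.002
```

```bash
python3 g.py 499 -204 4 3.42; python3 m.py | head -3
```

```text
roll 0.07 after turn: mm [ 1.4 -0.5  1.5] now: mm [ 1.4 -0.5  1.5] tcp [ 499.6 -205.3    5.5] lean [ 0.001 -0.002 -1.   ] w 1.002 F [ 0.2 -6.4 -2.2] t 5.73 q [-0.43  0.26  2.08 -0.    0.8  -0.49]
felt ((486.6, -127.0), (213.2, 119.2), 3.38, [[377.0, -74.0], [384.0, -193.0], [596.0, -180.0], [589.0, -61.0]]) 0.006030892903098473
rim ((486.6, -131.8), (230.2, 141.5), 3.57, [[367.0, -68.0], [376.0, -210.0], [606.0, -195.0], [597.0, -54.0]])
step ((470.3, 54.9), (300.8, 220.5), 3.46, [[313.0, 156.0], [327.0, -64.0], [627.0, -46.0], [614.0, 174.0]]) 0.06982278852076194
```

Request:
play_rows([
  {"dx": 0.05, "dy": 0, "dz": 0, "roll": 0, "fingers": 0},
  {"dx": 0.05, "dy": 0, "dz": 0, "roll": 0, "fingers": 0},
  {"dx": 0, "dy": 0, "dz": 0, "roll": 0, "fingers": 0},
])

```text
time: 6.03
tool_pos: [0.4997, -0.2051, 0.0062]
tcp_rot: [2.146, 2.285, -0.008]
wrist_force: [-3.6, -20.2, -2.1]
width: 0.997
```

```bash
python3 g.py 499 -204 4 3.42; python3 m.py | head -3
```

```text
roll 0.16 after turn: mm [ 1.2 -0.6  2.2] now: mm [ 1.2 -0.6  2.2] tcp [ 499.7 -205.1    6.2] lean [ 0.002 -0.008 -1.   ] w 0.997 F [ -3.6 -20.2  -2.1] t 6.03 q [-0.43  0.26  2.08 -0.01  0.8  -0.49]
felt ((486.6, -127.0), (213.2, 118.9), 3.57, [[376.0, -74.0], [384.0, -193.0], [597.0, -180.0], [589.0, -61.0]]) 0.006381453384394493
rim ((486.6, -132.2), (230.4, 142.6), 3.56, [[367.0, -68.0], [376.0, -210.0], [606.0, -196.0], [597.0, -54.0]])
step ((470.3, 54.9), (300.2, 220.3), 3.53, [[314.0, 156.0], [327.0, -64.0], [627.0, -46.0], [613.0, 174.0]]) 0.06984861211183283
```

Request:
play_rows([
  {"dx": -0.3, "dy": 0, "dz": 0, "roll": 0, "fingers": 0},
  {"dx": -0.4, "dy": 0, "dz": 0, "roll": 0, "fingers": 0},
  {"dx": 0, "dy": 0, "dz": -0.5, "roll": 0, "fingers": 0},
  {"dx": 0, "dy": 0, "dz": -0.8, "roll": 0, "fingers": 0},
  {"dx": 0, "dy": 0, "dz": -0.8, "roll": 0, "fingers": 0},
  {"dx": 0, "dy": 0, "dz": -0.8, "roll": 0, "fingers": 0},
  {"dx": 0, "dy": 0, "dz": -0.8, "roll": 0, "fingers": 0},
  {"dx": 0, "dy": 0, "dz": -0.8, "roll": 0, "fingers": 0},
  {"dx": 0, "dy": 0, "dz": -0.8, "roll": 0, "fingers": 0},
  {"dx": 0, "dy": 0, "dz": -0.5, "roll": 0, "fingers": 0},
])

```text
time: 6.92
tool_pos: [0.5019, -0.2283, 0.2413]
tcp_rot: [2.152, 2.284, 0.003]
wrist_force: [0.7, -0.1, 0.5]
width: 1.001
```

Request:
play_rows([
  {"dx": 0, "dy": 0, "dz": 0, "roll": -1, "fingers": 0},
  {"dx": 0, "dy": 0, "dz": 0, "roll": -1, "fingers": 0},
  {"dx": 0, "dy": 0, "dz": 0, "roll": -1, "fingers": 0},
  {"dx": 0, "dy": 0, "dz": 0, "roll": -1, "fingers": 0},
  {"dx": 0, "dy": 0, "dz": 0, "roll": -1, "fingers": 0},
  {"dx": 0, "dy": 0, "dz": 0, "roll": -1, "fingers": 0},
  {"dx": 0, "dy": 0, "dz": 0, "roll": -1, "fingers": 0},
  {"dx": 0, "dy": 0, "dz": 0, "roll": -1, "fingers": 0},
  {"dx": 0, "dy": 0, "dz": 0, "roll": -1, "fingers": 0},
  {"dx": 0, "dy": 0, "dz": 0, "roll": -1, "fingers": 0},
  {"dx": 0, "dy": 0, "dz": 0, "roll": -1, "fingers": 0},
  {"dx": 0, "dy": 0, "dz": 0, "roll": -1, "fingers": 0},
  {"dx": 0, "dy": 0, "dz": 0, "roll": -1, "fingers": 0},
  {"dx": 0, "dy": 0, "dz": 0, "roll": -1, "fingers": 0},
  {"dx": 0, "dy": 0, "dz": 0, "roll": -1, "fingers": 0},
  {"dx": 0, "dy": 0, "dz": 0, "roll": -1, "fingers": 0},
  {"dx": 0, "dy": 0, "dz": 0, "roll": -1, "fingers": 0},
  {"dx": 0, "dy": 0, "dz": 0, "roll": -1, "fingers": 0},
  {"dx": 0, "dy": 0, "dz": 0, "roll": -1, "fingers": 0},
  {"dx": 0, "dy": 0, "dz": 0, "roll": -1, "fingers": 0},
])

```text
time: 8.58
tool_pos: [0.5006, -0.2276, 0.237]
tcp_rot: [-0.175, -3.136, -0.002]
wrist_force: [-0.5, -0.3, -0.0]
width: 0.999
```

```bash
python3 g.py 465.3 87.6 240 93.7; python3 - <<'E'
from h import *
c=vision.read_camera("top");W=cloud(c);z=W[...,2]
f=felt(c,W);k=cv2.dilate(f.astype(np.uint8),np.ones((21,21)))>0
r=k&(z>.018)&(z<.035);print(f.sum(),rect(W[f]),rect(W[r]))
cv2.imwrite("pics/a.png",cv2.resize(c["pixels"][200:440,230:550,::-1],None,fx=2.4,fy=2.4))
E
```

```text
roll -10.1 after turn: mm [ 14.9 316.8  -2.5] now: mm [ 70.2 309.3  -2.5] tcp [ 500.6 -227.6  237. ] lean [-0.001  0.001 -1.   ] w 0.999 F [-0.5 -0.3 -0. ] t 8.58 q [-0.47  0.02  1.87  0.    1.25 -1.93]
6552 ((486.7, -126.9), (213.1, 119.2), 3.37, [[377.0, -74.0], [384.0, -193.0], [597.0, -180.0], [590.0, -61.0]]) ((486.5, -127.9), (230.0, 133.8), 3.48, [[368.0, -68.0], [376.0, -202.0], [605.0, -188.0], [597.0, -54.0]])
```

View pics/a.png

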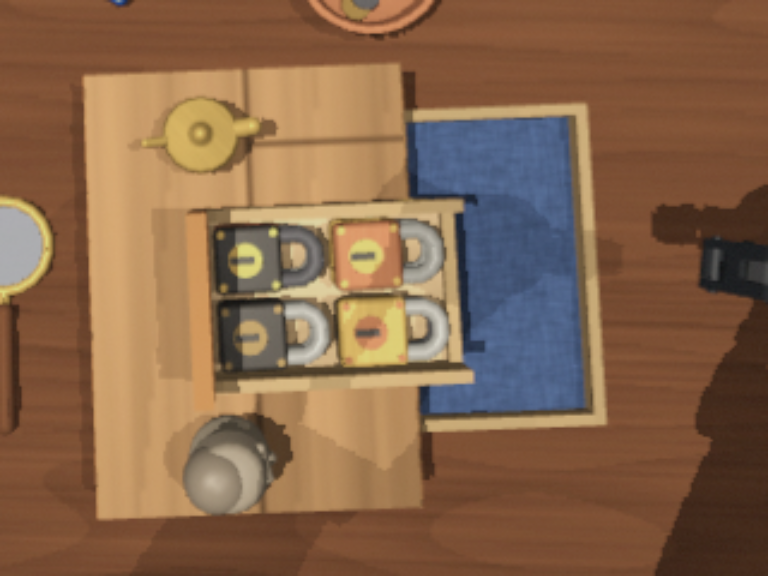

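The crop shows the tray's long side flush and parallel along the step front (crop px 405–425), the bin undisturbed, and the bright locks in the front row: copper at (365,255), brass at (372,330). Next I turn the tool to the board and move over it.

Request:
play_rows([
  {"dx": 0, "dy": 0, "dz": 0, "roll": -0.9, "fingers": 0},
  {"dx": 0, "dy": 0, "dz": 0, "roll": -0.9, "fingers": 0},
  {"dx": 0, "dy": 0, "dz": 0, "roll": -0.72, "fingers": 0},
  {"dx": 0, "dy": 0.6, "dz": 0, "roll": 0, "fingers": 0},
  {"dx": 0.05, "dy": 0.8, "dz": 0, "roll": 0, "fingers": 0},
  {"dx": 0.05, "dy": 0.8, "dz": 0, "roll": 0, "fingers": 0},
  {"dx": 0.05, "dy": 0.8, "dz": 0, "roll": 0, "fingers": 0},
  {"dx": 0.05, "dy": 0.8, "dz": 0, "roll": 0, "fingers": 0},
  {"dx": 0.05, "dy": 0.8, "dz": 0, "roll": 0, "fingers": 0},
  {"dx": 0.05, "dy": 0.8, "dz": 0, "roll": 0, "fingers": 0},
  {"dx": 0.05, "dy": 0.8, "dz": 0, "roll": 0, "fingers": 0},
  {"dx": 0, "dy": 0.8, "dz": 0, "roll": 0, "fingers": 0},
  {"dx": 0, "dy": 0.5, "dz": 0, "roll": 0, "fingers": 0},
  {"dx": 0, "dy": 0.3, "dz": 0, "roll": 0, "fingers": 0},
  {"dx": 0, "dy": 0, "dz": 0, "roll": 0, "fingers": 0},
  {"dx": 0, "dy": 0, "dz": 0, "roll": 0, "fingers": 0},
])

```text
time: 9.97
tool_pos: [0.4675, 0.0829, 0.2372]
tcp_rot: [0.097, -3.14, -0.0]
wrist_force: [-0.5, 0.3, -0.1]
width: 0.997
```

```bash
python3 g.py 465.3 87.6 136 93.7
```

```text
roll -0.16 after turn: mm [  1.8   4.8 101.2] now: mm [  1.8   4.8 101.2] tcp [467.5  82.9 237.2] lean [-0.001  0.    -1.   ] w 0.997 F [-0.5  0.3 -0.1] t 9.97 q [ 0.12 -0.13  2.01  0.    1.26 -1.51]
```

Request:
play_rows([
  {"dx": 0.04, "dy": 0.12, "dz": 0.5, "roll": 0, "fingers": 0},
  {"dx": 0, "dy": 0, "dz": 0.6, "roll": 0, "fingers": 0},
  {"dx": 0, "dy": 0, "dz": 0.6, "roll": 0, "fingers": 0},
  {"dx": 0, "dy": 0, "dz": 0.5, "roll": 0, "fingers": 0},
  {"dx": 0, "dy": 0, "dz": 0.3, "roll": 0, "fingers": 0},
  {"dx": 0, "dy": 0, "dz": 0, "roll": 0, "fingers": 0.5},
  {"dx": 0, "dy": 0, "dz": 0, "roll": 0, "fingers": 0.6},
  {"dx": 0, "dy": 0, "dz": 0, "roll": 0, "fingers": 0.6},
], grip_force=25)

```text
time: 10.63
tool_pos: [0.467, 0.0868, 0.1386]
tcp_rot: [-0.094, 3.138, 0.0]
wrist_force: [0.0, 0.3, 0.2]
width: 0.607
```

```bash
python3 g.py 465.3 87.6 136 93.7; python3 m.py | grep -E "board|walls"
```

```text
roll -0.26 after turn: mm [1.7 0.9 2.6] now: mm [1.7 0.9 2.6] tcp [467.   86.8 138.6] lean [ 0.002  0.    -1.   ] w 0.607 F [0.  0.3 0.2] t 10.63 q [ 0.13 -0.04  2.12  0.    1.06 -1.5 ]
board 151 ((510.6, 91.1), (24.4, 11.5), 1.4, [[498.0, 97.0], [499.0, 85.0], [523.0, 86.0], [523.0, 97.0]]) 0.1698057173441411
walls ((473.4, -3.3), (115.6, 127.8), 1.37, [[414.0, 59.0], [417.0, -69.0], [533.0, -66.0], [530.0, 62.0]])
```

Centred and undisturbed. Closing gently, with the least force so the board can rotate in the pads.

Request:
play_rows([
  {"dx": 0, "dy": 0.02, "dz": 0.05, "roll": 0, "fingers": 0.75},
  {"dx": 0, "dy": 0, "dz": 0, "roll": 0, "fingers": 0.8},
  {"dx": 0, "dy": 0, "dz": 0, "roll": 0, "fingers": 0.85},
  {"dx": 0, "dy": 0, "dz": 0, "roll": 0, "fingers": 1},
  {"dx": 0, "dy": 0, "dz": 0, "roll": 0, "fingers": 1},
  {"dx": 0, "dy": 0, "dz": 0, "roll": 0, "fingers": 1},
], grip_force=25)

```text
time: 11.18
tool_pos: [0.4666, 0.0876, 0.1362]
tcp_rot: [-0.096, 3.138, -0.001]
wrist_force: [-0.1, -3.7, 5.2]
width: 0.139
```

```bash
python3 g.py 465.3 87.6 136 93.7; python3 m.py | grep -E "board|walls"
```

```text
roll -0.18 after turn: mm [1.3 0.1 0.1] now: mm [1.3 0.1 0.1] tcp [466.6  87.6 136.2] lean [ 0.002 -0.001 -1.   ] w 0.139 F [-0.1 -3.7  5.2] t 11.18 q [ 0.13 -0.04  2.12 -0.    1.06 -1.5 ]
board 158 ((510.0, 91.1), (25.6, 11.5), 1.39, [[497.0, 97.0], [497.0, 85.0], [523.0, 86.0], [523.0, 97.0]]) 0.1696774632060884
walls ((473.3, -3.4), (115.5, 127.8), 1.5, [[414.0, 59.0], [417.0, -69.0], [533.0, -66.0], [529.0, 62.0]])
```

```bash
cat > tilt.py <<'E'
from h import *
import sys
c=vision.read_camera("top");W=cloud(c)
a=np.radians(3.5); X=np.array([np.sin(a),-np.cos(a)]); Y=np.array([np.cos(a),np.sin(a)])
P=W[...,:2]-[.470,.055]; d=P@X*1000; t=P@Y*1000; z=W[...,2]*1000
for lo,hi in((-62,-48),(44,60)):
    m=(t>lo)&(t<hi)&(d>10)&(d<125)&(z>70)&(z<230)
    b=(d[m]//4).astype(int); pts=np.array([[i*4+2,np.max(z[m][b==i])] for i in np.unique(b)])
    for _ in range(4):
        k=np.polyfit(*pts.T,1); r=abs(pts[:,1]-np.polyval(k,pts[:,0])); pts=pts[r<=max(2,1.5*np.median(r))]
    print("tilt",np.degrees(np.arctan(-k[0])).round(1),"z at d=110:",np.polyval(k,110).round(1),len(pts))
h=cv2.cvtColor(c["pixels"],cv2.COLOR_RGB2HSV)
u,v=np.meshgrid(range(640),range(480))
dark=(W[...,2]>.012)&(W[...,2]<.06)&(d>120)&(d<240)&(t>-95)&(t<122); print("px above tray floor",dark.sum())
import subprocess; subprocess.run("python3 g.py 465 88 136 93.7",shell=True)
if len(sys.argv)>1:
    s=vision.read_camera("scene")["pixels"]
    A=cv2.resize(c["pixels"][220:420,270:550],(560,400)); B=cv2.resize(s[140:340,140:420],(560,400))
    cv2.imwrite(sys.argv[1],cv2.resize(np.hstack([A,B]),(800,286))[:,:,::-1])
E
python3 tilt.py
```

```text
roll -0.18 after turn: mm [1.6 0.6 0.2] now: mm [1.6 0.6 0.2] tcp [466.6  87.5 136.2] lean [ 0.002 -0.001 -1.   ] w 0.135 F [-0.7 -4.6  5.7] t 11.28 q [ 0.13 -0.04  2.12 -0.    1.06 -1.5 ]
tilt 0.4 z at d=110: 121.6 11
tilt -0.1 z at d=110: 122.0 29
px above tray floor 339
```

Request:
play_rows([
  {"dx": 0, "dy": -0.06, "dz": -0.1, "roll": 0, "fingers": 1},
  {"dx": 0, "dy": -0.06, "dz": -0.1, "roll": 0, "fingers": 1},
  {"dx": 0, "dy": -0.07, "dz": -0.11, "roll": 0, "fingers": 1},
  {"dx": 0, "dy": 0, "dz": 0, "roll": 0, "fingers": 1},
])

```text
time: 11.62
tool_pos: [0.4653, 0.08, 0.147]
tcp_rot: [0.095, -3.138, -0.0]
wrist_force: [0.8, 0.6, -11.1]
width: 0.137
```

```bash
python3 tilt.py
```

```text
roll -0.25 after turn: mm [ 0.   7.8 10.9] now: mm [ 0.1  7.8 10.9] tcp [465.6  80.3 146.9] lean [-0.001  0.001 -1.   ] w 0.135 F [-0.4  0.5 -8.1] t 11.67 q [ 0.12 -0.05  2.11  0.    1.08 -1.51]
tilt -1.1 z at d=110: 130.2 5
tilt 1.4 z at d=110: 129.6 20
px above tray floor 339
```

The bin came up nearly flat: the deep 34 mm pinch holds its pitch. I'll set it straight back down, then pinch only the top of the board so it can pivot in the pads.

Request:
play_rows([
  {"dx": 0, "dy": 0.07, "dz": 0.1, "roll": 0, "fingers": 1},
  {"dx": 0, "dy": 0.06, "dz": 0.1, "roll": 0, "fingers": 1},
  {"dx": 0, "dy": 0.06, "dz": 0.1, "roll": 0, "fingers": 1},
  {"dx": 0, "dy": 0, "dz": 0.01, "roll": 0, "fingers": 1},
  {"dx": 0, "dy": 0, "dz": 0, "roll": 0, "fingers": 1},
])

```text
time: 12.08
tool_pos: [0.4659, 0.0878, 0.1361]
tcp_rot: [0.097, -3.14, 0.001]
wrist_force: [-5.0, -3.3, 2.5]
width: 0.134
```

```bash
python3 tilt.py;  python3 m.py | grep -E "board|walls"
```

```text
roll -0.18 after turn: mm [0.9 0.3 0. ] now: mm [0.9 0.3 0. ] tcp [465.9  87.8 136. ] lean [ 0.    -0.001 -1.   ] w 0.13 F [-4.  -3.5  2.5] t 12.13 q [ 0.13 -0.04  2.12 -0.    1.06 -1.5 ]
tilt -2.8 z at d=110: 122.3 10
tilt -0.2 z at d=110: 121.7 29
px above tray floor 340
board 166 ((509.8, 91.0), (25.6, 11.8), 2.85, [[497.0, 96.0], [497.0, 84.0], [523.0, 86.0], [522.0, 98.0]]) 0.16965947647988328
walls ((472.0, -3.1), (115.4, 127.5), 1.33, [[413.0, 59.0], [416.0, -68.0], [531.0, -65.0], [528.0, 62.0]])
```

Request:
play_rows([
  {"dx": 0, "dy": 0, "dz": 0, "roll": 0, "fingers": 0.7},
  {"dx": 0, "dy": 0, "dz": 0, "roll": 0, "fingers": 0.7},
  {"dx": 0, "dy": 0, "dz": 0, "roll": 0, "fingers": 0.7},
  {"dx": 0, "dy": 0, "dz": -0.25, "roll": 0, "fingers": 0.7},
  {"dx": 0, "dy": 0, "dz": -0.25, "roll": 0, "fingers": 0.7},
  {"dx": 0, "dy": 0, "dz": 0, "roll": 0, "fingers": 0.8},
  {"dx": 0, "dy": 0, "dz": 0, "roll": 0, "fingers": 0.85},
  {"dx": 0, "dy": 0, "dz": 0, "roll": 0, "fingers": 1},
  {"dx": 0, "dy": 0, "dz": 0, "roll": 0, "fingers": 1},
  {"dx": 0, "dy": 0, "dz": 0, "roll": 0, "fingers": 1},
], grip_force=25)

```text
time: 13.02
tool_pos: [0.467, 0.0879, 0.1567]
tcp_rot: [-0.095, 3.137, 0.0]
wrist_force: [-0.0, -0.8, 6.3]
width: 0.13
```

Request:
play_rows([
  {"dx": 0, "dy": -0.04, "dz": -0.06, "roll": 0, "fingers": 1},
  {"dx": 0, "dy": -0.04, "dz": -0.06, "roll": 0, "fingers": 1},
  {"dx": 0, "dy": 0, "dz": 0, "roll": 0, "fingers": 1},
])

```text
time: 13.27
tool_pos: [0.4654, 0.0847, 0.1594]
tcp_rot: [0.095, -3.139, -0.001]
wrist_force: [1.1, 2.8, -4.9]
width: 0.133
```

```bash
python3 tilt.py;  python3 m.py | grep -E "board|walls"
```

```text
roll -0.23 after turn: mm [ 0.1  3.3 23.2] now: mm [ 0.1  3.3 23.2] tcp [465.3  84.7 159.2] lean [-0.002  0.    -1.   ] w 0.131 F [ 0.1  1.4 -4.8] t 13.32 q [ 0.13 -0.06  2.1   0.    1.11 -1.5 ]
tilt 2.4 z at d=110: 121.6 7
tilt 0.8 z at d=110: 122.2 29
px above tray floor 338
board 160 ((507.7, 88.1), (26.7, 11.5), 1.52, [[494.0, 94.0], [495.0, 82.0], [521.0, 83.0], [521.0, 94.0]]) 0.1720378728912224
walls ((471.1, -3.6), (116.6, 128.2), 1.52, [[411.0, 59.0], [414.0, -69.0], [531.0, -66.0], [528.0, 62.0]])
```

Request:
play_rows([
  {"dx": 0, "dy": -0.06, "dz": -0.09, "roll": 0, "fingers": 1},
  {"dx": 0, "dy": -0.06, "dz": -0.09, "roll": 0, "fingers": 1},
  {"dx": 0, "dy": -0.06, "dz": -0.09, "roll": 0, "fingers": 1},
  {"dx": 0, "dy": -0.06, "dz": -0.09, "roll": 0, "fingers": 1},
  {"dx": 0, "dy": 0, "dz": 0, "roll": 0, "fingers": 1},
])

```text
time: 13.78
tool_pos: [0.4664, 0.0746, 0.1747]
tcp_rot: [0.094, -3.14, 0.0]
wrist_force: [0.7, -0.0, -8.5]
width: 0.132
```

```bash
python3 tilt.py pics/b.png
```

```text
Traceback (most recent call last):
  File "tilt.py", line 10, in <module>
    k=np.polyfit(*pts.T,1); r=abs(pts[:,1]-np.polyval(k,pts[:,0])); pts=pts[r<=max(2,1.5*np.median(r))]
TypeError: polyfit() missing 2 required positional arguments: 'y' and 'deg'
```

```bash
sed -i 's/((-62,-48),(44,60))/((44,60),)/' tilt.py; python3 tilt.py pics/b.png; python3 m.py | grep -E "board|lip"
```

```text
roll -0.24 after turn: mm [ 0.5 13.1 38.3] now: mm [ 0.6 13.1 38.3] tcp [466.4  74.9 174.3] lean [-0.001  0.    -1.   ] w 0.133 F [ 1.4  0.4 -8.2] t 13.88 q [ 0.11 -0.08  2.09  0.    1.14 -1.52]
tilt 7.3 z at d=110: 122.1 30
px above tray floor 340
this script no longer has the robot
board 65 ((508.3, 79.5), (27.3, 16.0), 3.86, [[494.0, 87.0], [495.0, 71.0], [522.0, 72.0], [521.0, 88.0]]) 0.17442827314317286
lip 358 ((471.9, -72.0), (97.9, 24.2), 3.95, [[422.0, -63.0], [424.0, -87.0], [522.0, -81.0], [520.0, -57.0]])Exception ignored in: <_io.TextIOWrapper mode='rw' encoding='UTF-8'>
Traceback (most recent call last):
BrokenPipeError: [Errno 32] Broken pipe
```

Tilt is 7.3° with the pivot height unchanged, so it's now tipping over the edge properly.

```bash
sed -i 's/^import subprocess.*/from g import go; go(465,88,136,93.7)/' tilt.py; python3 tilt.py pics/b.png
```

```text
tilt 6.7 z at d=110: 122.3 30
px above tray floor 336
roll -0.22 after turn: mm [ 0.3 13.  38.1] now: mm [ 0.4 13.  38.1] tcp [466.2  75.1 174.1] lean [-0.001  0.    -1.   ] w 0.133 F [ 0.3 -0.1 -9.7] t 13.98 q [ 0.11 -0.08  2.09  0.    1.14 -1.52]
```

View pics/b.png

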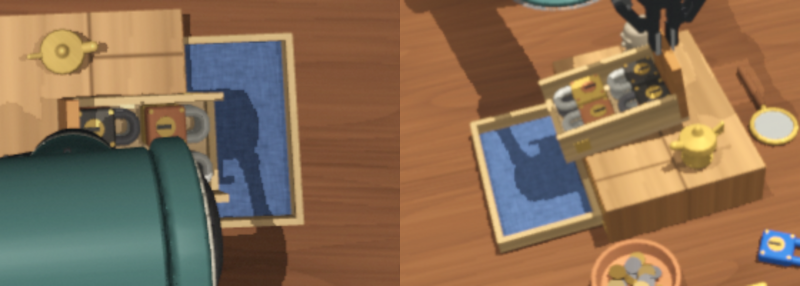

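Request:
play_rows([
  {"dx": 0, "dy": -0.07, "dz": -0.08, "roll": 0, "fingers": 1},
  {"dx": 0, "dy": -0.07, "dz": -0.08, "roll": 0, "fingers": 1},
  {"dx": 0, "dy": -0.07, "dz": -0.08, "roll": 0, "fingers": 1},
  {"dx": 0, "dy": 0, "dz": 0, "roll": 0, "fingers": 1},
])

```text
time: 14.37
tool_pos: [0.4678, 0.0661, 0.1851]
tcp_rot: [-0.095, 3.139, -0.001]
wrist_force: [0.0, -0.4, -8.3]
width: 0.134
```

```bash
python3 tilt.py
```

```text
tilt 7.2 z at d=110: 133.6 30
px above tray floor 341
roll -0.23 after turn: mm [ 1.5 21.8 48.9] now: mm [ 1.5 21.8 48.9] tcp [467.8  66.3 184.9] lean [ 0.002 -0.    -1.   ] w 0.135 F [ 0.7 -0.1 -9.1] t 14.42 q [ 0.09 -0.09  2.08 -0.    1.16 -1.54]
```

The bin is stiffly held again past 7°, and the mouth rose 11 mm. I'll go back down 3 rows, then widen the finger opening step by step as it tips so the board can pivot.

Request:
play_rows([
  {"dx": 0, "dy": 0.07, "dz": 0.09, "roll": 0, "fingers": 1},
  {"dx": 0, "dy": 0.07, "dz": 0.09, "roll": 0, "fingers": 1},
  {"dx": 0, "dy": 0.07, "dz": 0.09, "roll": 0, "fingers": 1},
  {"dx": 0, "dy": 0, "dz": 0, "roll": 0, "fingers": 1},
])

```text
time: 14.75
tool_pos: [0.4662, 0.0757, 0.1724]
tcp_rot: [0.097, -3.139, -0.0]
wrist_force: [0.8, -0.4, -7.0]
width: 0.138
```

```bash
python3 tilt.py
```

```text
tilt 6.0 z at d=110: 122.2 30
px above tray floor 341
roll -0.15 after turn: mm [ 0.6 12.6 36.8] now: mm [ 0.6 12.6 36.8] tcp [466.4  75.4 172.8] lean [-0.001 -0.    -1.   ] w 0.134 F [-0.2  0.6 -7.8] t 14.8 q [ 0.11 -0.08  2.09 -0.    1.13 -1.52]
```

Request:
play_rows([
  {"dx": 0, "dy": 0, "dz": 0, "roll": 0, "fingers": 0.86},
  {"dx": 0, "dy": 0, "dz": 0, "roll": 0, "fingers": 0.855},
], grip_force=20)

```text
time: 14.97
tool_pos: [0.4668, 0.0749, 0.1735]
tcp_rot: [-0.096, 3.14, -0.001]
wrist_force: [-0.8, -0.7, -7.1]
width: 0.147
```

```bash
python3 tilt.py
```

```text
tilt 6.5 z at d=110: 122.3 29
px above tray floor 338
roll -0.19 after turn: mm [ 0.9 13.3 37.5] now: mm [ 1.  13.2 37.5] tcp [466.8  74.9 173.5] lean [ 0.    -0.001 -1.   ] w 0.148 F [ 0.1 -1.3 -6.5] t 15.02 q [ 0.11 -0.08  2.09 -0.    1.13 -1.52]
```

Request:
play_rows([
  {"dx": 0, "dy": -0.07, "dz": -0.08, "roll": 0, "fingers": 0.852},
  {"dx": 0, "dy": -0.07, "dz": -0.08, "roll": 0, "fingers": 0.848},
  {"dx": 0, "dy": -0.07, "dz": -0.08, "roll": 0, "fingers": 0.843},
  {"dx": 0, "dy": -0.07, "dz": -0.08, "roll": 0, "fingers": 0.838},
  {"dx": 0, "dy": 0, "dz": 0, "roll": 0, "fingers": 0.838},
])

```text
time: 15.43
tool_pos: [0.4686, 0.0638, 0.1879]
tcp_rot: [-0.094, 3.137, 0.001]
wrist_force: [-0.3, 3.8, -0.3]
width: 0.161
```

```bash
python3 tilt.py
```

```text
tilt 9.9 z at d=110: 122.7 30
px above tray floor 341
roll -0.26 after turn: mm [ 2.3 24.  51.9] now: mm [ 2.4 24.  51.9] tcp [468.7  64.1 187.9] lean [ 0.003  0.001 -1.   ] w 0.162 F [-0.1  0.7 -0.5] t 15.48 q [ 0.08 -0.09  2.07  0.    1.16 -1.55]
```

```bash
python3 tilt.py pics/c.png;
```

```text
tilt 4.4 z at d=110: 121.6 30
px above tray floor 338
roll -0.23 after turn: mm [ 2.3 24.3 51.7] now: mm [ 2.4 24.2 51.7] tcp [468.7  63.9 187.7] lean [ 0.003  0.    -1.   ] w 0.163 F [-0.4 -0.9 -0.8] t 15.53 q [ 0.08 -0.09  2.07  0.    1.16 -1.55]
```

View pics/c.png

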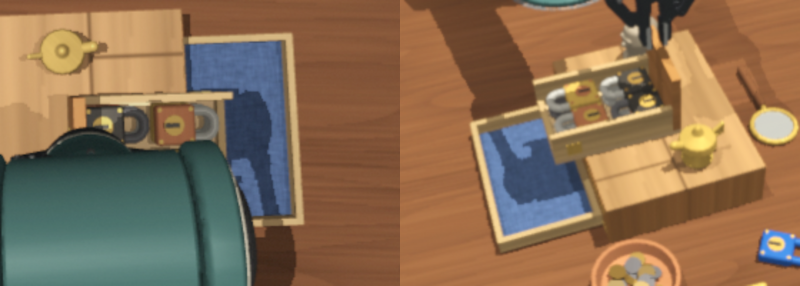

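The board slipped out at about 10° and the bin fell back flat, with all locks still in it. I'll re-measure and use a hinge grip instead: the very top of the board at higher force, so there is little moment and plenty of friction.

Request:
play_rows([
  {"dx": 0, "dy": 0.2, "dz": -0.2, "roll": 0, "fingers": 0.6},
  {"dx": 0, "dy": 0.4, "dz": 0, "roll": 0, "fingers": 0.6},
])

```text
time: 15.75
tool_pos: [0.4672, 0.0876, 0.1962]
tcp_rot: [-0.093, 3.137, -0.001]
wrist_force: [1.0, 0.6, 1.4]
width: 0.397
```

```bash
python3 tilt.py; python3 m.py | grep -E "felt|board|walls|lip|lamp"
```

```text
tilt -0.4 z at d=110: 122.2 29
px above tray floor 339
roll -0.27 after turn: mm [ 2.2 -2.6 60. ] now: mm [ 2.2 -2.6 60. ] tcp [466.9  90.6 196. ] lean [ 0.003  0.003 -1.   ] w 0.399 F [0.6 1.4 1.1] t 15.8 q [ 0.14 -0.1   2.06  0.    1.18 -1.49]
felt ((486.6, -126.3), (212.9, 119.5), 3.57, [[377.0, -73.0], [384.0, -193.0], [597.0, -179.0], [589.0, -60.0]]) 0.0059030152226816545
board 212 ((505.2, 76.7), (38.1, 11.5), 1.16, [[486.0, 82.0], [486.0, 71.0], [524.0, 71.0], [524.0, 83.0]]) 0.16979988270625723
walls ((471.9, -3.3), (115.4, 127.5), 1.45, [[413.0, 59.0], [416.0, -68.0], [531.0, -66.0], [528.0, 62.0]])
lip 580 ((478.0, -77.0), (109.0, 38.0), 2.02, [[423.0, -60.0], [424.0, -98.0], [533.0, -94.0], [532.0, -56.0]])
lamp ((573.0, 88.3), (57.6, 52.9), 59.5, [[536.0, 77.0], [581.0, 50.0], [610.0, 100.0], [565.0, 126.0]])
```

Request:
play_rows([
  {"dx": 0.05, "dy": -0.4, "dz": 0, "roll": -0.06, "fingers": 0.6},
  {"dx": 0, "dy": -0.02, "dz": 0.4, "roll": 0, "fingers": 0.6},
  {"dx": 0, "dy": 0, "dz": 0.4, "roll": 0, "fingers": 0.7},
  {"dx": 0, "dy": 0, "dz": 0.03, "roll": 0, "fingers": 0.75},
  {"dx": 0, "dy": 0, "dz": 0, "roll": 0, "fingers": 0.8},
  {"dx": 0, "dy": 0, "dz": 0, "roll": 0, "fingers": 0.84},
  {"dx": 0, "dy": 0, "dz": 0, "roll": 0, "fingers": 1},
  {"dx": 0, "dy": 0, "dz": 0, "roll": 0, "fingers": 1},
  {"dx": 0, "dy": 0, "dz": 0, "roll": 0, "fingers": 1},
], grip_force=45)

```text
time: 16.6
tool_pos: [0.4649, 0.0715, 0.1616]
tcp_rot: [-0.102, 3.14, 0.001]
wrist_force: [-2.5, 3.1, 1.1]
width: 0.121
```

```bash
python3 tilt.py; python3 m.py | grep -E "board|lip"
```

```text
tilt -0.3 z at d=110: 122.4 30
px above tray floor 341
roll 0.02 after turn: mm [-1.1 16.4 25.5] now: mm [-1.1 16.4 25.5] tcp [465.   71.5 161.5] lean [ 0.     0.001 -1.   ] w 0.118 F [-2.5  3.7  1.6] t 16.65 q [ 0.1  -0.07  2.1   0.    1.11 -1.54]
board 182 ((509.0, 73.9), (31.3, 11.5), 1.37, [[493.0, 79.0], [493.0, 68.0], [525.0, 69.0], [524.0, 80.0]]) 0.16988384774003393
lip 507 ((473.6, -79.4), (98.3, 36.7), 3.07, [[424.0, -64.0], [426.0, -100.0], [524.0, -95.0], [522.0, -58.0]])
```

Request:
play_rows([
  {"dx": 0, "dy": 0.1, "dz": 0, "roll": 0, "fingers": 1},
  {"dx": 0, "dy": 0.1, "dz": 0, "roll": 0, "fingers": 1},
  {"dx": 0, "dy": 0.1, "dz": 0, "roll": 0, "fingers": 1},
  {"dx": 0, "dy": 0.1, "dz": 0, "roll": 0, "fingers": 1},
  {"dx": 0, "dy": 0.03, "dz": 0, "roll": 0, "fingers": 1},
  {"dx": 0, "dy": 0, "dz": 0, "roll": 0, "fingers": 1},
])

```text
time: 17.2
tool_pos: [0.4646, 0.0884, 0.1615]
tcp_rot: [-0.103, 3.138, -0.001]
wrist_force: [0.3, -3.7, 4.1]
width: 0.122
```

Request:
play_rows([
  {"dx": 0, "dy": -0.05, "dz": -0.07, "roll": 0, "fingers": 1},
  {"dx": 0, "dy": -0.06, "dz": -0.08, "roll": 0, "fingers": 1},
  {"dx": 0, "dy": -0.06, "dz": -0.08, "roll": 0, "fingers": 1},
  {"dx": 0, "dy": 0, "dz": 0, "roll": 0, "fingers": 1},
])

```text
time: 17.53
tool_pos: [0.4633, 0.0814, 0.1695]
tcp_rot: [0.101, -3.138, -0.001]
wrist_force: [0.1, 1.2, -5.5]
width: 0.123
```

```bash
python3 tilt.py
```

```text
tilt 3.0 z at d=110: 122.0 30
px above tray floor 338
roll -0.02 after turn: mm [-2.2  6.4 33.4] now: mm [-2.2  6.4 33.4] tcp [463.2  81.5 169.4] lean [-0.002  0.001 -1.   ] w 0.123 F [-1.6  1.3 -5.1] t 17.58 q [ 0.12 -0.08  2.09  0.    1.13 -1.52]
```

Request:
play_rows([
  {"dx": 0, "dy": -0.07, "dz": -0.09, "roll": 0, "fingers": 1},
  {"dx": 0, "dy": -0.07, "dz": -0.09, "roll": 0, "fingers": 1},
  {"dx": 0, "dy": -0.07, "dz": -0.09, "roll": 0, "fingers": 1},
  {"dx": 0, "dy": -0.07, "dz": -0.08, "roll": 0, "fingers": 1},
  {"dx": 0, "dy": 0, "dz": 0, "roll": 0, "fingers": 1},
])

```text
time: 18.0
tool_pos: [0.4651, 0.0695, 0.1847]
tcp_rot: [-0.101, 3.139, -0.001]
wrist_force: [-0.0, -0.0, -7.8]
width: 0.121
```

```bash
python3 tilt.py
```

```text
tilt 9.4 z at d=110: 122.5 30
px above tray floor 342
roll -0.01 after turn: mm [-1.1 18.3 48.4] now: mm [-1.1 18.3 48.4] tcp [465.1  69.7 184.4] lean [ 0. -0. -1.] w 0.122 F [-0.  -0.2 -7.7] t 18.05 q [ 0.1  -0.09  2.08 -0.    1.16 -1.54]
```

Request:
play_rows([
  {"dx": 0, "dy": -0.08, "dz": -0.085, "roll": 0, "fingers": 0.872},
  {"dx": 0, "dy": -0.08, "dz": -0.085, "roll": 0, "fingers": 0.87},
  {"dx": 0, "dy": 0, "dz": 0, "roll": 0, "fingers": 0.87},
])

```text
time: 18.3
tool_pos: [0.4658, 0.0632, 0.1917]
tcp_rot: [-0.102, 3.139, -0.001]
wrist_force: [0.7, -0.6, -7.7]
width: 0.132
```

```bash
python3 tilt.py
```

```text
tilt 12.9 z at d=110: 122.8 30
px above tray floor 340
roll 0.01 after turn: mm [-0.8 24.6 55.4] now: mm [-0.8 24.6 55.4] tcp [465.7  63.4 191.4] lean [ 0.001 -0.    -1.   ] w 0.129 F [-0.4 -1.  -7.2] t 18.35 q [ 0.08 -0.1   2.07 -0.    1.17 -1.55]
```

Request:
play_rows([
  {"dx": 0, "dy": -0.09, "dz": -0.08, "roll": 0, "fingers": 0.868},
  {"dx": 0, "dy": -0.09, "dz": -0.08, "roll": 0, "fingers": 0.866},
  {"dx": 0, "dy": 0, "dz": 0, "roll": 0, "fingers": 0.866},
])

```text
time: 18.6
tool_pos: [0.4663, 0.0561, 0.1981]
tcp_rot: [-0.102, 3.139, -0.001]
wrist_force: [-0.5, 0.1, -7.4]
width: 0.138
```

```bash
python3 tilt.py
```

```text
tilt 15.4 z at d=110: 123.8 30
px above tray floor 339
roll 0.0 after turn: mm [-0.8 31.7 61.9] now: mm [-0.8 31.7 61.9] tcp [466.2  56.3 197.9] lean [ 0.001 -0.    -1.   ] w 0.138 F [-0.1  0.9 -6.9] t 18.65 q [ 0.07 -0.11  2.07 -0.    1.18 -1.57]
```

Request:
play_rows([
  {"dx": 0, "dy": -0.09, "dz": -0.075, "roll": 0, "fingers": 0.863},
  {"dx": 0, "dy": -0.09, "dz": -0.075, "roll": 0, "fingers": 0.861},
  {"dx": 0, "dy": 0, "dz": 0, "roll": 0, "fingers": 0.861},
])

```text
time: 18.9
tool_pos: [0.4667, 0.0487, 0.204]
tcp_rot: [-0.102, 3.139, -0.001]
wrist_force: [-0.4, 0.3, -6.8]
width: 0.14
```

```bash
python3 tilt.py pics/d.png
```

```text
tilt 18.8 z at d=110: 124.5 21
px above tray floor 337
roll 0.01 after turn: mm [-0.9 39.  67.7] now: mm [-0.9 39.  67.7] tcp [466.6  49.  203.7] lean [ 0.001 -0.    -1.   ] w 0.138 F [-1.  -0.2 -6. ] t 18.95 q [ 0.05 -0.11  2.06 -0.    1.19 -1.58]
```

View pics/d.png

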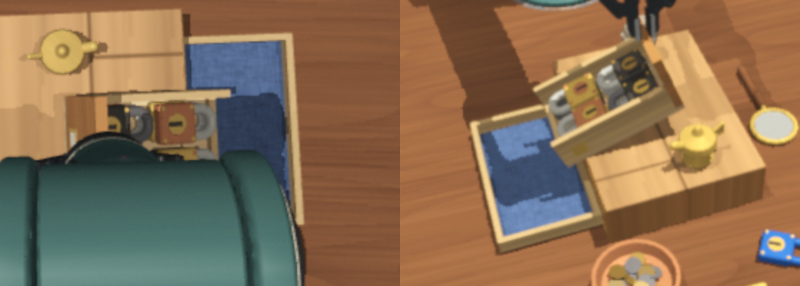

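```bash
cat >> tilt.py <<'E'
s=vision.read_camera("scene"); V=cloud(s); hs=cv2.cvtColor(s["pixels"],cv2.COLOR_RGB2HSV)
Q=V[...,:2]-[.470,.055]; d=Q@X*1000; t=Q@Y*1000
m=(d>124)&(d<235)&(t>-85)&(t<112)&(V[...,2]<.045)
nb=m&~((hs[...,0]>95)&(hs[...,0]<130)&(hs[...,1]>60)); print("tray px",m.sum(),"nonblue",nb.sum())
E
python3 tilt.py | tail -1
```

```text
tray px 3533 nonblue 82
```

Request:
play_rows([
  {"dx": 0, "dy": -0.09, "dz": -0.07, "roll": 0, "fingers": 0.861},
  {"dx": 0, "dy": 0, "dz": 0, "roll": 0, "fingers": 0.861},
  {"dx": 0, "dy": 0, "dz": 0, "roll": 0, "fingers": 0.861},
])

```text
time: 19.35
tool_pos: [0.4665, 0.0457, 0.2061]
tcp_rot: [0.102, -3.14, 0.0]
wrist_force: [-0.2, -0.3, -7.1]
width: 0.14
```

```bash
python3 tilt.py
```

```text
tilt 19.7 z at d=110: 124.9 22
px above tray floor 339
roll 0.02 after turn: mm [-1.2 42.2 70. ] now: mm [-1.2 42.2 70. ] tcp [466.5  45.8 206. ] lean [-0. -0. -1.] w 0.141 F [-0.7 -0.1 -7.4] t 19.4 q [ 0.04 -0.12  2.06 -0.    1.2  -1.59]
tray px 3529 nonblue 87
```

Request:
play_rows([
  {"dx": 0, "dy": -0.09, "dz": -0.07, "roll": 0, "fingers": 0.859},
  {"dx": 0, "dy": 0, "dz": 0, "roll": 0, "fingers": 0.859},
  {"dx": 0, "dy": 0, "dz": 0, "roll": 0, "fingers": 0.859},
])

```text
time: 19.7
tool_pos: [0.4668, 0.042, 0.2091]
tcp_rot: [-0.102, 3.14, -0.0]
wrist_force: [0.5, -0.8, -7.9]
width: 0.142
```

```bash
python3 tilt.py
```

```text
tilt 21.6 z at d=110: 125.5 21
px above tray floor 336
roll 0.02 after turn: mm [-1.1 46.  73. ] now: mm [-1.1 46.  73. ] tcp [466.8  42.1 209. ] lean [ 0. -0. -1.] w 0.143 F [ 0.5  0.4 -7. ] t 19.75 q [ 0.04 -0.12  2.05 -0.    1.21 -1.6 ]
tray px 3458 nonblue 83
```

Request:
play_rows([
  {"dx": 0, "dy": -0.07, "dz": -0.05, "roll": 0, "fingers": 0.857},
  {"dx": 0, "dy": 0, "dz": 0, "roll": 0, "fingers": 0.857},
  {"dx": 0, "dy": 0, "dz": 0, "roll": 0, "fingers": 0.857},
  {"dx": 0, "dy": 0, "dz": 0, "roll": 0, "fingers": 0.857},
])

```text
time: 20.13
tool_pos: [0.467, 0.0395, 0.2109]
tcp_rot: [-0.102, 3.14, 0.0]
wrist_force: [0.3, 0.5, -7.0]
width: 0.143
```

```bash
python3 tilt.py
```

```text
tilt 22.3 z at d=110: 126.0 21
px above tray floor 428
roll 0.03 after turn: mm [-1.2 48.5 74.9] now: mm [-1.2 48.5 74.9] tcp [467.   39.5 210.9] lean [ 0.  0. -1.] w 0.144 F [-0.1 -1.1 -6.4] t 20.18 q [ 0.03 -0.12  2.05  0.    1.21 -1.6 ]
tray px 3138 nonblue 188
```

Request:
play_rows([
  {"dx": 0, "dy": 0, "dz": 0, "roll": 0, "fingers": 0.857},
  {"dx": 0, "dy": 0, "dz": 0, "roll": 0, "fingers": 0.857},
  {"dx": 0, "dy": 0, "dz": 0, "roll": 0, "fingers": 0.857},
])

```text
time: 20.48
tool_pos: [0.467, 0.0395, 0.2109]
tcp_rot: [-0.102, 3.14, 0.0]
wrist_force: [0.3, 0.7, -6.1]
width: 0.147
```

```bash
python3 tilt.py pics/e.png
```

```text
tilt 22.5 z at d=110: 125.7 21
px above tray floor 1511
roll 0.03 after turn: mm [-1.2 48.5 74.9] now: mm [-1.2 48.5 74.9] tcp [467.   39.5 210.9] lean [ 0.  0. -1.] w 0.146 F [ 0.4 -0.5 -6.4] t 20.53 q [ 0.03 -0.12  2.05  0.    1.21 -1.6 ]
tray px 3528 nonblue 1079
```

View pics/e.png

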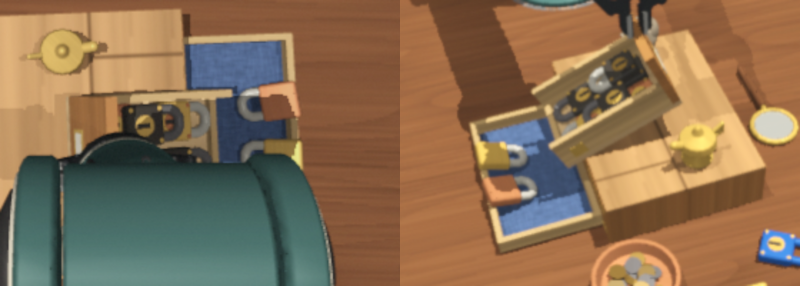

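Both bright locks are on the tray (crop: scene half (500,155) and (512,188)), and the dark ones have shifted forward but are still in the bin. Lowering now along the same path.

Request:
play_rows([
  {"dx": 0, "dy": 0.104, "dz": 0.081, "roll": 0, "fingers": 0.859},
  {"dx": 0, "dy": 0.104, "dz": 0.081, "roll": 0, "fingers": 0.861},
  {"dx": 0, "dy": 0.104, "dz": 0.081, "roll": 0, "fingers": 0.863},
  {"dx": 0, "dy": 0.104, "dz": 0.081, "roll": 0, "fingers": 0.866},
  {"dx": 0, "dy": 0.09, "dz": 0.081, "roll": 0, "fingers": 0.868},
  {"dx": 0, "dy": 0.09, "dz": 0.081, "roll": 0, "fingers": 0.87},
  {"dx": 0, "dy": 0.08, "dz": 0.086, "roll": 0, "fingers": 0.872},
  {"dx": 0, "dy": 0.08, "dz": 0.086, "roll": 0, "fingers": 0.88},
  {"dx": 0, "dy": 0, "dz": 0, "roll": 0, "fingers": 0.9},
])

```text
time: 21.38
tool_pos: [0.4648, 0.0704, 0.1841]
tcp_rot: [0.103, -3.14, -0.001]
wrist_force: [0.5, 2.1, -0.2]
width: 0.117
```

```bash
python3 tilt.py
```

```text
tilt 8.1 z at d=110: 122.1 29
px above tray floor 1968
roll 0.07 after turn: mm [-1.2 17.8 48.5] now: mm [-1.2 17.8 48.5] tcp [465.   70.1 184.5] lean [-0.  0. -1.] w 0.119 F [ 0.1  1.4 -2. ] t 21.43 q [ 0.1  -0.09  2.08  0.    1.16 -1.54]
tray px 3603 nonblue 1078
```

Request:
play_rows([
  {"dx": 0, "dy": 0.074, "dz": 0.094, "roll": 0, "fingers": 1},
  {"dx": 0, "dy": 0.074, "dz": 0.094, "roll": 0, "fingers": 1},
  {"dx": 0, "dy": 0.074, "dz": 0.094, "roll": 0, "fingers": 1},
  {"dx": 0, "dy": 0.074, "dz": 0.094, "roll": 0, "fingers": 1},
  {"dx": 0, "dy": 0.06, "dz": 0.07, "roll": 0, "fingers": 1},
  {"dx": 0, "dy": 0.06, "dz": 0.07, "roll": 0, "fingers": 1},
  {"dx": 0, "dy": 0.03, "dz": 0.04, "roll": 0, "fingers": 1},
  {"dx": 0, "dy": 0, "dz": 0, "roll": 0, "fingers": 1},
])

```text
time: 22.15
tool_pos: [0.4648, 0.0857, 0.1655]
tcp_rot: [-0.104, 3.138, -0.007]
wrist_force: [-6.5, -8.2, 17.7]
width: 0.123
```

```bash
python3 tilt.py;  python3 m.py | grep -E "board|lip"
```

```text
tilt -0.1 z at d=110: 122.5 29
px above tray floor 1968
roll 0.09 after turn: mm [-0.3  2.6 29.5] now: mm [-0.3  2.6 29.5] tcp [464.8  85.6 165.5] lean [ 0.002 -0.004 -1.   ] w 0.113 F [-6.3 -7.1 17.7] t 22.2 q [ 0.13 -0.07  2.1  -0.01  1.12 -1.5 ]
tray px 3618 nonblue 1080
board 195 ((508.5, 88.2), (31.5, 11.5), 1.3, [[493.0, 94.0], [493.0, 82.0], [524.0, 83.0], [524.0, 94.0]]) 0.16962568869301858
lip 817 ((475.0, -71.5), (98.6, 27.2), 0.97, [[425.0, -59.0], [426.0, -86.0], [525.0, -84.0], [524.0, -57.0]])
```

Request:
play_rows([
  {"dx": 0, "dy": 0, "dz": -0.07, "roll": 0, "fingers": 1},
  {"dx": 0, "dy": 0.02, "dz": 0, "roll": 0, "fingers": 1},
  {"dx": 0, "dy": 0, "dz": 0, "roll": 0, "fingers": 1},
])

```text
time: 22.55
tool_pos: [0.4641, 0.0874, 0.1656]
tcp_rot: [-0.103, 3.139, -0.003]
wrist_force: [-0.9, -5.0, 5.6]
width: 0.113
```

```bash
python3 tilt.py;  python3 m.py | grep -E "board|lip"
```

```text
tilt 0.3 z at d=110: 121.5 30
px above tray floor 1971
roll 0.06 after turn: mm [-0.9  0.6 29.6] now: mm [-0.9  0.6 29.6] tcp [464.1  87.4 165.6] lean [ 0.001 -0.002 -1.   ] w 0.116 F [-2.1 -5.   5.7] t 22.6 q [ 0.13 -0.07  2.1  -0.    1.12 -1.5 ]
tray px 3644 nonblue 1071
board 194 ((508.4, 91.0), (31.5, 11.5), 1.61, [[493.0, 96.0], [493.0, 85.0], [524.0, 86.0], [524.0, 97.0]]) 0.1698245328829116
lip 729 ((475.8, -70.7), (100.2, 25.5), 0.77, [[426.0, -59.0], [426.0, -84.0], [526.0, -83.0], [526.0, -57.0]])
```

The board is back at its original spot (y 91.0 now, 91.1 at the start). Releasing and retreating straight up, then away from the view.

Request:
play_rows([
  {"dx": 0, "dy": 0, "dz": 0, "roll": 0, "fingers": 0.7},
  {"dx": 0, "dy": 0, "dz": 0, "roll": 0, "fingers": 0.6},
  {"dx": 0, "dy": 0, "dz": 0, "roll": 0, "fingers": 0.6},
  {"dx": 0, "dy": 0, "dz": -0.4, "roll": 0, "fingers": 0.6},
  {"dx": 0, "dy": 0, "dz": -0.8, "roll": 0, "fingers": 0.6},
  {"dx": 0, "dy": 0, "dz": -0.8, "roll": 0, "fingers": 0.6},
  {"dx": 0, "dy": 0.8, "dz": -0.5, "roll": 0, "fingers": 0.6},
  {"dx": 0, "dy": 0.9, "dz": 0, "roll": 0, "fingers": 0.6},
  {"dx": 0, "dy": 0.9, "dz": 0, "roll": 0, "fingers": 0.6},
  {"dx": 0, "dy": 0.9, "dz": 0, "roll": 0, "fingers": 0.6},
  {"dx": 0, "dy": 0.9, "dz": 0, "roll": 0, "fingers": 0.6},
  {"dx": 0, "dy": 0.9, "dz": 0, "roll": 0, "fingers": 0.6},
  {"dx": 0, "dy": 0.8, "dz": 0, "roll": 0, "fingers": 0.6},
  {"dx": 0, "dy": 0, "dz": 0, "roll": 0, "fingers": 0.6},
  {"dx": 0, "dy": 0, "dz": 0, "roll": 0, "fingers": 0.6},
])

```text
time: 23.95
tool_pos: [0.4471, 0.3334, 0.2643]
tcp_rot: [0.108, -3.138, 0.001]
wrist_force: [-0.7, -0.2, -0.8]
width: 0.398
```

```bash
python3 m.py; python3 tilt.py pics/f.png; python3 - <<'E'
from h import *
c=vision.read_camera("top")["pixels"][210:430,220:540]; cv2.imwrite("pics/g.png",cv2.resize(c,(800,550))[:,:,::-1])
E
```

```text
felt ((486.6, -127.4), (213.2, 119.3), 3.69, [[376.0, -75.0], [384.0, -194.0], [597.0, -180.0], [589.0, -61.0]]) 0.005880447350603965
rim ((486.4, -128.0), (230.3, 133.9), 3.51, [[367.0, -68.0], [376.0, -202.0], [605.0, -188.0], [597.0, -54.0]])
step ((470.4, 55.1), (300.2, 220.4), 3.5, [[314.0, 156.0], [327.0, -64.0], [627.0, -46.0], [613.0, 174.0]]) 0.06982320299822407
board 712 ((466.2, 88.2), (115.9, 12.0), 3.75, [[408.0, 90.0], [409.0, 78.0], [524.0, 86.0], [524.0, 98.0]]) 0.16982966491065343
walls ((472.6, -3.1), (119.6, 128.6), 1.68, [[411.0, 59.0], [415.0, -69.0], [534.0, -66.0], [530.0, 63.0]])
lip 728 ((475.8, -69.6), (99.4, 24.6), 2.71, [[426.0, -60.0], [427.0, -84.0], [526.0, -80.0], [525.0, -55.0]])
lamp ((573.1, 88.4), (57.8, 52.9), 59.45, [[536.0, 77.0], [581.0, 50.0], [611.0, 100.0], [565.0, 127.0]])
head ((359.9, 67.4), (51.1, 54.2), 48.1, [[323.0, 66.0], [363.0, 30.0], [397.0, 68.0], [357.0, 104.0]])
tilt 0.2 z at d=110: 121.9 29
px above tray floor 1958
roll 0.06 after turn: mm [  -1.8 -243.8  128.7] now: mm [  -1.6 -243.9  128.7] tcp [447.5 331.3 264.5] lean [-0.001 -0.001 -1.   ] w 0.401 F [-0.1 -0.6 -0.6] t 24.05 q [ 0.59  0.02  1.82 -0.    1.3  -1.04]
tray px 3660 nonblue 1068
```

View pics/g.png

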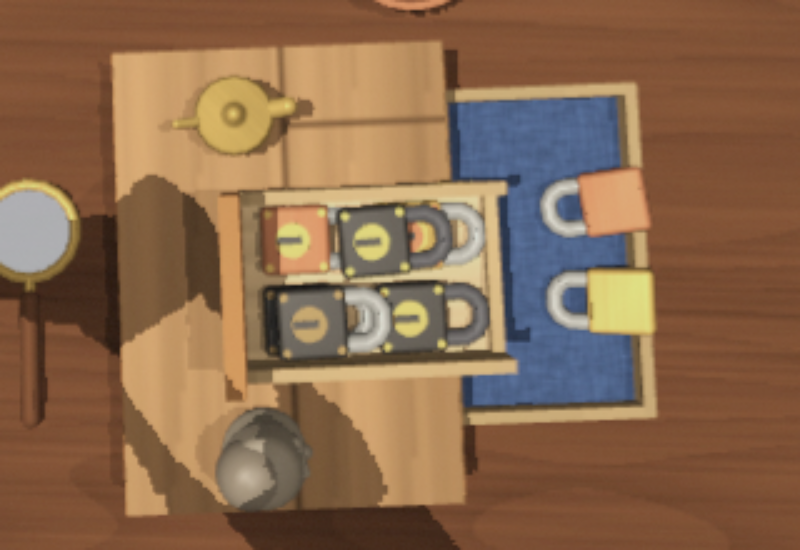

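```bash
python3 -c "
from workcell import bot; print(bot.finish_job())"
```

```text
the job is handed in; nothing more can be done
None
```

I handed the job in at about 24 s of the 72 s allowed, with two locks on the tray. However, on the way I briefly lifted the bin clear of the step and once let it slip.

**Tray:** I pushed it square with both open fingers until it met the step, at about 20 N. Its long side ended at 3.5°, the same as the step front, and the tray did not move after that.

**Tipping:** I pinched the very top of the back board and tipped the bin over the edge. At about 22.5° the bright brass and bright copper locks slid onto the tray. I lowered the bin straight away.

**Final checks:**
- The bin is flat (tilt about 0°), with its board within about 1 mm of where it started.
- Six locks should still be in the bin. I could see four of them; the lower-layer ones are partly covered.
- The two dark upper locks slid forward inside the bin, but none came out.
- The lamp and stone head have not moved. The magnifier and bowl look untouched, but I did not measure them.
- The gripper is open and clear of everything.

**What went wrong or is imperfect:**
- **Lifts:** My first, deep grip raised the bin nearly flat, about 9 mm off the step. A second grip raised its mouth about 11 mm. I set it back down each time, but this goes against "without lifting it off".
- **Slip:** On the next try the board slipped from the fingers at about 10°. The bin fell back flat about 15–17 mm forward with all its locks in, and I dragged it back before the tip that worked.
- **Locks on the rim:** Both locks lie with their bodies leaning on the tray's far rim and reaching a few millimetres over it. Their centres are inside the tray and they are still.

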